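# Snap the V-notched work support onto its stand

## Robot

A 6-joint arm with a two-finger parallel gripper is mounted at the origin on a cart in front of the work surface, level with it; the furniture and walls round the work are solid. World frame = base frame: x ahead of the robot, y to its left, z up, the work surface at z = 0. Lengths are in m, angles in rad, forces in N, time in s.
With the tool pointing down it reaches from about 0.3 to 0.875 m from the base axis. Payload 6.4 kg.
Tool frame: the origin (TCP) lies on the centre line of the jaws, within the pads' length; the fingertips stand 25 mm ahead of it and the grasp point (between the pads) lies 6 mm ahead of it; z points along the fingers, y is the line along which they close (so a half turn about z gives the same grasp; the last joint's range is limited). The gripper opens to 85 mm and grips with 20 to 120 N. Pads are 22 mm wide; open, the fingers measure 114 mm over their backs; the gripper's body (76 mm by 85 mm) begins 54 mm behind the grasp point. The pads swing forward as they close: fully open they stand 13 mm farther back than shut.
Start: joints at [-1.349, 0.181, 1.607, -0, 1.354, -0.206], TCP at [0.239, -0.523, 0.256] pointing down, gripper open.
Joint ranges: [-2.99, 2.99], [-0.89, 2.07], [0.3, 2.58], [-1.14, 4.28], [0, 2.63], [-3.12, 3.12]. Speed limits (rad/s): [2.57, 2.57, 3.01, 3.14, 3.14, 3.14].

## Interface

Orientations are given as a unit quaternion [w, x, y, z].
In Python, from bench import get_obs, camera, hand_in, spot_in gives the robot as it stands.
- The arm moves only by the shell command python3 -m jog 'ROWS'. ROWS is JSON, one flat list of numbers, 7 for each row, row after row: the shift along the tool's x, y, z in m, then the turn, a rotation vector about the tool's x, y, z in rad, then the closure, from 0 (fully open) to 1 (shut). A call has 1 to 20 rows; each row is the pose to reach, as a shift and turn from the pose commanded when the call began, along the tool's axes at that moment; what a row does not reach only later rows make up. A row lasts 1/8 s, in which the tool goes at most 62.5 mm and 10.7 degrees, less where a joint would pass 70% of its speed; a pose out of reach is approached as far as the arm can. A call with a gripper value outside its range is refused whole. The fingers move at their own pace and stop on an object; the grip force is fixed at half the most. Time passes only in rows, so rows that repeat a pose let the fingers close. It gives the time, the measured TCP pose, the force, the opening and the grip force at its end, in the units of the state.
- get_obs(): the state, without advancing time (a new reading comes with each control period).
- camera(name): name is "side" or "top" or "wrist"; returns a dict with "frame" (384x512x3 uint8, red, green, blue), "mtx" (3x3 intrinsics, pixels), "extrinsics" (4x4, takes a point from camera to world coordinates). Camera axes: x right, y up, looking along -z (the intrinsics and any distortion apply to the point x, -y, -z); pixel columns grow to the right and rows downward; lengths in m; the calibration is good to about 2 mm. A picture is of the moment at which its call begins. There is no depth.
- hand_in(): hands the job in; it is judged then, once.
Trained networks look in a picture, given as the dict that the camera call returned (one of the last four; its "shot" number tells which), for a name from the list of things; names that differ only in an ending like _2 or _b are one class to them, and where a whole thing is asked for, a point or a joint stands for the part that bears it (a point fixed in the world has none). Each returns a list of dicts, best first, with "confidence" (0 to 1); they miss things now and then, are a little off and sometimes report something else, mostly with a low value. They report only what shows in the picture. A call takes as long as a camera call.
- spot_in(picture, name): "xyz" ([x, y, z] in m, in world coordinates, good to about 4 mm: the middle of the surface that is visible of it).
The state is a dict: "time_s": time; "q": joint angles; "dq": joint speeds; "joint_efforts": joint torques, N m; "eef_pos": TCP position; "eef_rot": TCP orientation; "wrist_force": force on the tool from outside, world axes, zero at the start; "torque": the same for the moment, N m; "opening": opening from 0.0 (shut) to 1.0 (fully open); "grasp_force": force on a finger pad.
Only numpy, scipy, OpenCV 4.12 (cv2) and the standard library are available. Lean on these libraries where they do the work, as an engineer would, in place of code of your own. Each camera call takes 0.05 s, during which the arm holds its last target. There are 200 camera calls.

## Task

A round bar has to be propped up next: fit the support post with the V-notched head onto the upright stub of the stand, its button hole on the side of the spring button, and push it straight down fully home until the button pops out through the hole. Let go of it and leave the flat-headed post standing where it is.

Things in the scene. Friction and masses are not known exactly. Their poses are not given: they have to be found in the camera images.
- vee_post: V-notched post, loose, upright, 0.36 kg: aluminium tube 37 mm outside, 31 inside, 95 long, open below; on it a dark head 40 (x) by 60 (y) by 40 high, with a V 45 wide, 20 deep along x in its top; solid 95 to 115 mm up: grasp there across the 40 mm flats (+x, -x). Origin: centre of tube's lower end, z up. Button hole 14 x 14 mm in the -x side only, 33 to 47 mm up
- flat_post: the other post, loose and upright, to be left alone: same tube and button hole, but its head is a plain block 40 x 60 x 40 mm with a flat top. Same origin and axes
- stand_base: fixed stand: grey plate 110 (x) x 90 (y) x 12 mm with a round upright steel stub 28 mm thick in its centre, top 87 mm above the bench, last 15 mm tapered to 14 mm. Origin: plate's underside, on the stub's axis, z up. The button is in the stub's -x side: a seated post has its x along the plate's x (within 10 degrees), its lower end on the plate
- snap_button (a joint): brass spring button, 7 mm wide, 40 mm above the plate, sticking out 5.5 mm from the stub's -x side, ramped on top: a tube coming down pushes it in (5 to 12 N down). Value: how far it is pushed in, m: 0 = fully out (at the start and when popped through the hole), 0.002 to 0.006 under a tube wall

How it is judged:
By the outcome, as a careful person would: the job done as asked, in the order asked, and still so for the second after the job is handed in, with the robot touching nothing.
It also fails if it takes over 40 s, if anything falls off the work surface, if the arm or the gripper's body presses on something with over 40 N, if the wrist force passes 120 N, or if a joint passes its speed limit or range.

## Working session

There is one attempt and no reset: what is moved stays moved. The work goes in short steps, Python scripts to look and compute and a shell command to move; the robot and the scene stay as the last step left them, time stands still between calls to the robot, and variables do not carry over. Pictures are saved under pics/ and viewed, at most 11 in all, crops included, and the job is handed in when it is done.

```bash
mkdir -p pics; cat > h.py <<'E'
import numpy as np,cv2
from bench import get_obs,camera,spot_in
def save(p,n): cv2.imwrite('pics/'+n+'.png',p['frame'][:,:,::-1])
E
python3 - <<'E'
from h import *
o=get_obs();print(o['time_s'],o['eef_pos'],o['eef_rot'],o['wrist_force'],o['opening'])
ims=[]
for c in('side','top'):
  p=camera(c);save(p,c+'0');print(c,p['mtx'],p['extrinsics'].round(3) if hasattr(p['extrinsics'],'round') else p['extrinsics'],[k for k in p])
  for n in('vee_post','flat_post','stand_base','snap_button'):
    print(c,n,[(np.round(d['xyz'],3),round(d['confidence'],2)) for d in spot_in(p,n)][:3])
  ims.append(p['frame'])
cv2.imwrite('pics/a.png',cv2.resize(np.hstack(ims)[:,:,::-1],(800,300)))
E
```

```text
0.0 [ 0.23844858 -0.52266093  0.25536578] [-8.83524629e-04  9.77212967e-01  2.12259360e-01 -1.06055162e-05] [-0.22870482 -0.55205292  0.09706226] 1.0030239213012182
side [[347.1430568    0.         259.87668782]
 [  0.         347.1430568  193.34015496]
 [  0.           0.           1.        ]] [[ 0.992  0.068 -0.107  0.388]
 [-0.127  0.49  -0.862 -0.704]
 [-0.006  0.869  0.495  0.482]
 [ 0.     0.     0.     1.   ]] ['frame', 'mtx', 'extrinsics', 'shot']
side vee_post [(array([0.449, 0.258, 0.082]), 0.64)]
side flat_post [(array([ 0.418, -0.306,  0.114]), 0.87)]
side stand_base [(array([ 0.461, -0.036,  0.01 ]), 0.74)]
side snap_button []
top [[358.29344786   0.         259.16423248]
 [  0.         358.29344786 186.6724109 ]
 [  0.           0.           1.        ]] [[ 0.009  0.995 -0.095  0.409]
 [-1.     0.008 -0.007 -0.003]
 [-0.006  0.095  0.995  0.941]
 [ 0.     0.     0.     1.   ]] ['frame', 'mtx', 'extrinsics', 'shot']
top vee_post [(array([0.442, 0.269, 0.126]), 0.68)]
top flat_post [(array([ 0.42 , -0.281,  0.136]), 0.79)]
top stand_base [(array([ 0.466, -0.027,  0.008]), 0.61)]
top snap_button []
```

View pics/side0.png

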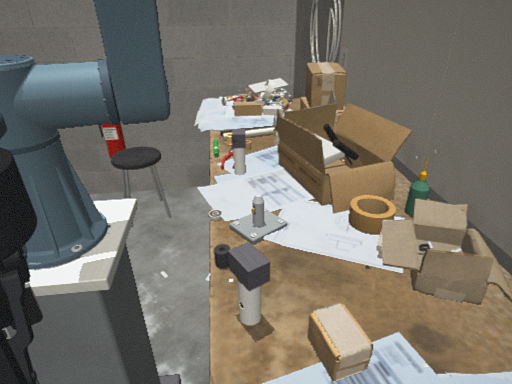

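View pics/top0.png

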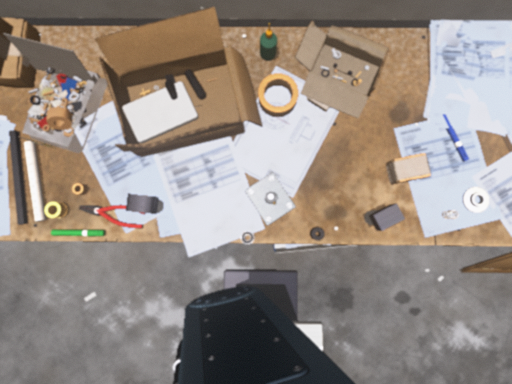

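```bash
python3 - <<'E'
import cv2,numpy as np
s=cv2.imread('pics/side0.png');t=cv2.imread('pics/top0.png')
f=lambda im,x,y:cv2.resize(im[y-35:y+35,x-35:x+35],(300,300),interpolation=cv2.INTER_CUBIC)
cv2.imwrite('pics/c.png',np.vstack([np.hstack([f(s,258,218),f(s,239,150)]),np.hstack([f(t,270,198),f(t,144,204)])])[:600])
E
```

```text
(no output)
```

View pics/c.png

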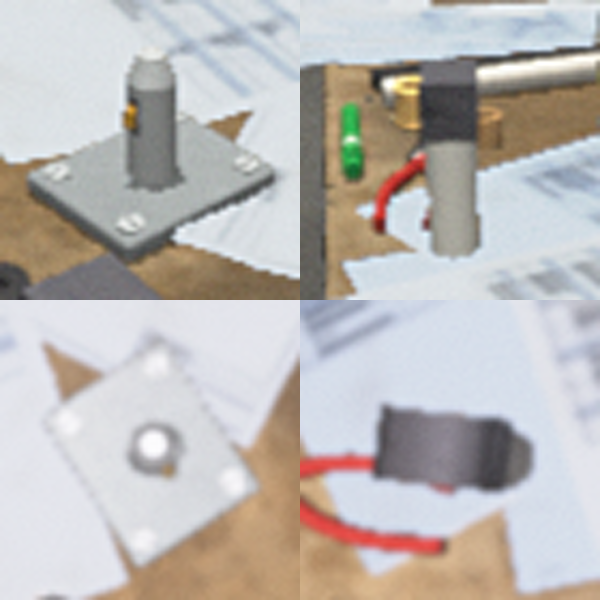

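```bash
python3 - <<'E'
from h import *
from scipy.spatial.transform import Rotation as R
o=get_obs();p=camera('wrist')
T=np.eye(4);q=o['eef_rot'];T[:3,:3]=R.from_quat(np.r_[q[1:],q[0]]).as_matrix();T[:3,3]=o['eef_pos']
print(p['mtx'],(np.linalg.inv(T)@p['extrinsics']).round(3),T.round(3))
# estimate centres: top cam rays at known heights
p=camera('top');K=p['mtx'];E=np.array(p['extrinsics'])
def ray(u,v,z):
  d=E[:3,:3]@np.array([(u-K[0,2])/K[0,0],-(v-K[1,2])/K[1,1],-1]);return E[:3,3]+d*(z-E[2,3])/d[2]
c=lambda x,y,cx,cy:(cx-35+x*70/300,cy-35+y*70/300)
print('stub top',ray(*c(155,143,270,198),.087))
pl=[ray(*c(a,b,270,198),.012) for a,b in((45,115),(150,38),(258,186),(140,268))];print(np.round(pl,3),np.mean(pl,0))
hd=[ray(*c(a-300,b-300,144,204),.135) for a,b in((383,405),(508,418),(482,490),(377,476))];print(np.round(hd,3),np.mean(hd,0))
E
```

```text
[[327.71572602   0.         257.56932155]
 [  0.         327.71572602 195.72380005]
 [  0.           0.           1.        ]] [[-0.001  0.963  0.271  0.07 ]
 [ 1.     0.     0.002 -0.001]
 [ 0.002  0.271 -0.963 -0.118]
 [ 0.     0.     0.     1.   ]] [[ 0.91   0.415  0.     0.239]
 [ 0.415 -0.91   0.    -0.523]
 [ 0.    -0.    -1.     0.256]
 [ 0.     0.     0.     1.   ]]
stub top [ 0.46730595 -0.02555325  0.087     ]
[[ 0.489  0.039  0.012]
 [ 0.537 -0.024  0.012]
 [ 0.447 -0.09   0.012]
 [ 0.397 -0.019  0.012]] [ 0.4673399  -0.02340921  0.012     ]
[[0.468 0.298 0.135]
 [0.461 0.232 0.135]
 [0.424 0.244 0.135]
 [0.43  0.3   0.135]] [0.44577441 0.26879086 0.135     ]
```

```bash
python3 -m jog '[0.298,-0.219,-0.045,0,0,-0.3,0, 0.298,-0.219,-0.045,0,0,-0.3,0, 0.298,-0.219,-0.045,0,0,-0.3,0, 0.298,-0.219,-0.045,0,0,-0.4,0, 0.298,-0.219,-0.045,0,0,-0.6,0, 0.298,-0.219,-0.045,0,0,-0.8,0, 0.298,-0.219,-0.045,0,0,-1.02,0, 0.405,-0.5,-0.025,0,0,-1.02,0, 0.405,-0.5,-0.025,0,0,-1.02,0, 0.405,-0.5,-0.025,0,0,-1.02,0, 0.405,-0.5,-0.025,0,0,-1.02,0, 0.405,-0.5,-0.025,0,0,-1.02,0, 0.377,-0.656,0.056,0,0,-1.02,0, 0.377,-0.656,0.056,0,0,-1.02,0, 0.377,-0.656,0.056,0,0,-1.02,0, 0.377,-0.656,0.056,0,0,-1.02,0, 0.377,-0.656,0.056,0,0,-1.02,0]'
python3 - <<'E'
from h import *
p=camera('wrist');save(p,'w1');o=get_obs();print(o['eef_pos'],o['eef_rot'],o['q'])
for n in('vee_post','snap_button'):print([(np.round(d['xyz'],3),d['confidence']) for d in spot_in(p,n)])
E
```

```text
time_s: 2.72
eef_pos: [0.3099, 0.2301, 0.2008]
eef_rot: [0.0, 0.749, 0.663, 0.0]
wrist_force: [0.1, 0.1, -0.2]
opening: 0.999
grasp_force: 0.0
[0.31050961 0.22985344 0.20111615] [4.85956814e-04 7.49367191e-01 6.62154108e-01 7.16999087e-04] [ 3.27646181e-01 -2.11511006e-01  2.11059183e+00 -3.63074997e-04
  1.24081391e+00  4.51179817e-01]
[(array([0.431, 0.276, 0.122]), 0.56)]
[]
```

View pics/w1.png

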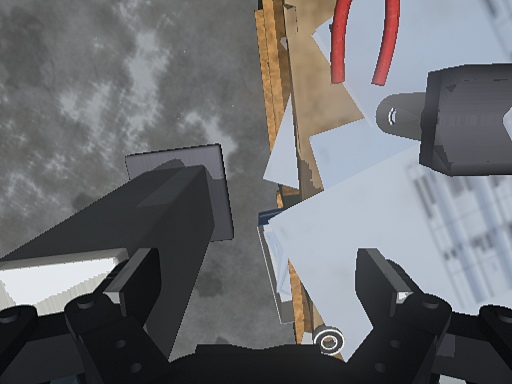

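```bash
python3 -m jog '[0.02,0.05,-0.05,0,0,0,0, 0.054,0.13,-0.05,0,0,0,0, 0.054,0.13,-0.05,0,0,0,0, 0.054,0.13,-0.05,0,0,0,0, 0.054,0.13,-0.05,0,0,0,0]'
python3 - <<'E'
from h import *
p=camera('wrist');save(p,'w2');np.savez('w2.npz',K=p['mtx'],E=p['extrinsics'])
for n in('vee_post',):print([(np.round(d['xyz'],3),d['confidence']) for d in spot_in(p,n)])
E
```

```text
time_s: 3.5
eef_pos: [0.4448, 0.2668, 0.25]
eef_rot: [-0.0, 0.75, 0.662, -0.001]
wrist_force: [-0.2, -0.7, -0.3]
opening: 0.998
grasp_force: 0.0
[(array([0.444, 0.273, 0.129]), 0.64)]
```

View pics/w2.png

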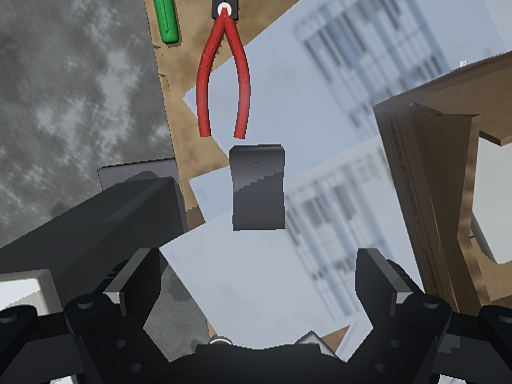

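```bash
cat >> h.py <<'E'
def ray(p,u,v,z):
  K=np.array(p['K']);E=np.array(p['E'])
  d=E[:3,:3]@np.array([(u-K[0,2])/K[0,0],-(v-K[1,2])/K[1,1],-1]);return E[:3,3]+d*(z-E[2,3])/d[2]
E
python3 - <<'E'
from h import *
p=np.load('w2.npz')
c=np.array([ray(p,u,v,.135) for u,v in((231,151),(285,149),(285,229),(233,230))]);print(c.round(4),c.mean(0))
print(np.linalg.norm(c[0]-c[1]),np.linalg.norm(c[1]-c[2]))
for a,b in((1,2),(0,3)):d=c[a]-c[b];print(np.degrees(np.arctan2(d[1],d[0])))
for a,b in((0,1),(3,2)):d=c[b]-c[a];print(np.degrees(np.arctan2(d[1],d[0])))
im=cv2.imread('pics/w2.png')[130:245,215:300];cv2.imwrite('pics/w2c.png',cv2.resize(im,None,fx=5,fy=5,interpolation=cv2.INTER_CUBIC))
E
```

```text
[[0.4315 0.3068 0.135 ]
 [0.4697 0.3034 0.135 ]
 [0.4635 0.2431 0.135 ]
 [0.4242 0.2472 0.135 ]] [0.44721484 0.27511457 0.135     ]
0.03836554982553365 0.06067604999609982
84.13082193627535
83.0319521351343
-5.030848814532566
-5.947775338319123
```

View pics/w2c.png

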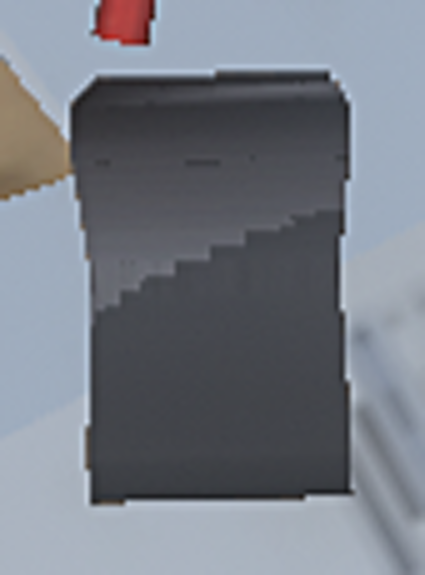

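```bash
python3 -m jog '[0.006,0.0015,0.03,0,0,-0.015,0, 0.006,0.0015,0.08,0,0,-0.015,0, 0.006,0.0015,0.11,0,0,-0.015,0, 0.006,0.0015,0.13,0,0,-0.015,0, 0.006,0.0015,0.142,0,0,-0.015,0, 0.006,0.0015,0.142,0,0,-0.015,0, 0.006,0.0015,0.142,0,0,-0.015,0.4, 0.006,0.0015,0.142,0,0,-0.015,1, 0.006,0.0015,0.142,0,0,-0.015,1, 0.006,0.0015,0.142,0,0,-0.015,1, 0.006,0.0015,0.142,0,0,-0.015,1, 0.006,0.0015,0.142,0,0,-0.015,1, 0.006,0.0015,0.142,0,0,-0.015,1, 0.006,0.0015,0.142,0,0,-0.015,1]'
```

```text
time_s: 5.35
eef_pos: [0.4475, 0.2738, 0.1093]
eef_rot: [-0.0, 0.744, 0.668, 0.0]
wrist_force: [-1.8, 0.0, 5.4]
opening: 0.463
grasp_force: 59.4
```

```bash
python3 -m jog '[0,0,-0.03,0,0,0,1, 0,0,-0.08,0,0,0,1, 0,0,-0.125,0,0,0,1, 0,0,-0.125,0,0,0,1, -0.05,0.01,-0.125,0,0,-0.12,1, -0.1,0.02,-0.125,0,0,-0.25,1, -0.15,0.03,-0.125,0,0,-0.38,1, -0.2,0.036,-0.125,0,0,-0.5,1, -0.25,0.043,-0.125,0,0,-0.62,1, -0.28,0.049,-0.125,0,0,-0.70,1, -0.294,0.051,-0.125,0,0,-0.73,1, -0.294,0.051,-0.125,0,0,-0.73,1, -0.294,0.051,-0.125,0,0,-0.73,1]'
python3 - <<'E'
from h import *
a=[]
for c,(x,y) in(('side',(258,170)),('top',(270,200)),('wrist',(256,192))):
  p=camera(c);np.savez(c+'3.npz',K=p['mtx'],E=p['extrinsics']);save(p,c+'3')
  if c!='wrist': a.append(cv2.resize(p['frame'][y-75:y+75,x-50:x+50],(400,600),interpolation=cv2.INTER_CUBIC))
cv2.imwrite('pics/d.png',np.hstack(a)[:,:,::-1])
E
```

```text
time_s: 6.98
eef_pos: [0.4655, -0.0235, 0.232]
eef_rot: [-0.001, 0.457, 0.889, -0.0]
wrist_force: [-0.8, 0.0, -4.8]
opening: 0.466
grasp_force: 62.2
```

View pics/d.png

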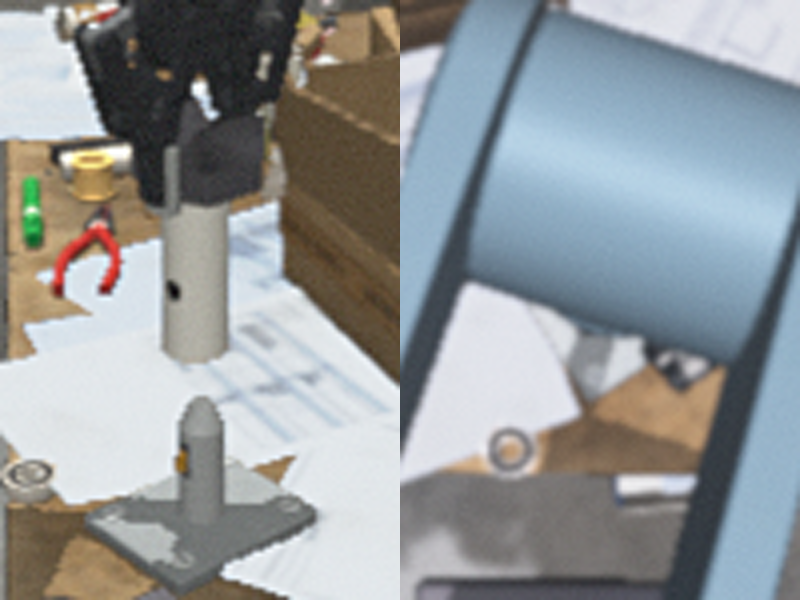

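View pics/wrist3.png

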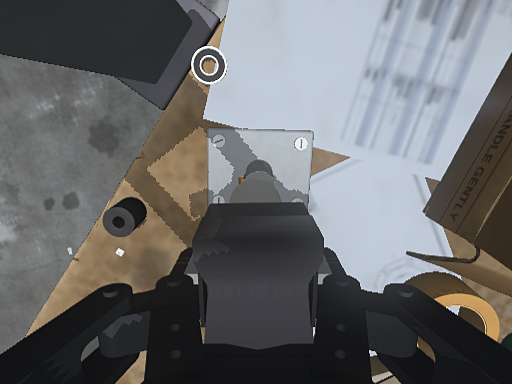

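```bash
python3 - <<'E'
from h import *
def proj(p,X):
  E=np.array(p['E']);K=np.array(p['K']);c=np.linalg.inv(E)@np.r_[X,1];return K[0,2]-K[0,0]*c[0]/c[2],K[1,2]+K[1,1]*c[1]/c[2]
w=np.load('wrist3.npz');s=np.load('side3.npz')
c=np.array([ray(w,u,v,.012) for u,v in((208,128.5),(313,130.5))]);d=c[1]-c[0];L=np.linalg.norm(d[:2]);x=d/L
yaw=np.degrees(np.arctan2(d[1],d[0]));y=np.array([-x[1],x[0],0]);print(c.round(4),L,yaw,'centre',c.mean(0)-.045*y)
print('tube pred side',proj(s,[.4655,-.0235,.123]),'stub pred',proj(s,[.467,-.0245,.05]))
im=cv2.imread('pics/wrist3.png')[115:220,190:330];im2=cv2.imread('pics/side3.png')[170:245,225:295]
im=cv2.resize(im,(560,420),interpolation=cv2.INTER_CUBIC)
cv2.imwrite('pics/e.png',im)
E
```

```text
[[ 0.4    -0.0147  0.012 ]
 [ 0.4878  0.0458  0.012 ]] 0.10661482464317663 34.572367792361646 centre [ 0.46943973 -0.02145809  0.012     ]
tube pred side (np.float64(256.7602160399075), np.float64(181.1609745147847)) stub pred (np.float64(257.77202319245475), np.float64(209.11892532236047))
```

View pics/e.png

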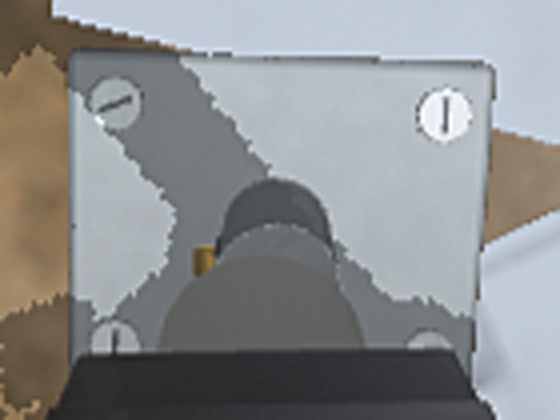

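```bash
python3 - <<'E'
from h import *
w=np.load('wrist3.npz')
a=2*np.arctan2(.889,.457);tx=np.array([np.cos(a),np.sin(a),0]);ty=np.array([np.sin(a),-np.cos(a),0]);print(np.degrees(a))
t=np.array([.4655,-.0235,0])
S=lambda n,P:print(n,P.round(4),'tool-rel mm',((P-t)@tx*1e3).round(1),((P-t)@ty*1e3).round(1))
S('tube',ray(w,255.5,178.75,.1225)-.0185*tx)
S('stub',ray(w,259.5,170.5,.072)-.014*tx)
c=np.array([ray(w,u,v,.012) for u,v in((207,127.5),(313.5,131))]);d=c[1]-c[0];print(np.linalg.norm(d),np.degrees(np.arctan2(d[1],d[0])))
x=d/np.linalg.norm(d);S('plate',c.mean(0)-.045*np.array([-x[1],x[0],0]))
E
```

```text
125.58816632400425
tube [ 0.4664 -0.0236  0.1225] tool-rel mm -0.6 0.7
stub [ 0.4687 -0.0213  0.072 ] tool-rel mm -0.1 3.9
0.1081564853921298 33.79537348431484
plate [ 0.4686 -0.0217  0.012 ] tool-rel mm -0.4 3.6
```

```bash
python3 -m jog '[0.0004,0.003,0,0,0,0.015,1, 0.0004,0.003,0.015,0,0,0.015,1, 0.0004,0.003,0.03,0,0,0.015,1, 0.0004,0.003,0.037,0,0,0.015,1, 0.0004,0.003,0.044,0,0,0.015,1, 0.0004,0.003,0.05,0,0,0.015,1, 0.0004,0.003,0.055,0,0,0.015,1, 0.0004,0.003,0.055,0,0,0.015,1]'
```

```text
time_s: 8.12
eef_pos: [0.4683, -0.0222, 0.178]
eef_rot: [-0.0, 0.463, 0.886, -0.0]
wrist_force: [0.4, -0.4, -3.7]
opening: 0.459
grasp_force: 62.2
```

```bash
python3 -m jog '[0,0,0.005,0,0,0,1, 0,0,0.01,0,0,0,1, 0,0,0.015,0,0,0,1, 0,0,0.02,0,0,0,1, 0,0,0.025,0,0,0,1, 0,0,0.03,0,0,0,1, 0,0,0.03,0,0,0,1]'
```

```text
time_s: 9.0
eef_pos: [0.4678, -0.0222, 0.1474]
eef_rot: [-0.001, 0.463, 0.886, -0.0]
wrist_force: [-3.4, -3.5, -6.4]
opening: 0.457
grasp_force: 62.8
```

```bash
python3 -m jog '[0,0,0.005,0,0,0,1, 0,0,0.01,0,0,0,1, 0,0,0.015,0,0,0,1, 0,0,0.02,0,0,0,1, 0,0,0.024,0,0,0,1, 0,0,0.026,0,0,0,1, 0,0,0.0275,0,0,0,1, 0,0,0.0275,0,0,0,1]'
```

```text
time_s: 10.0
eef_pos: [0.4691, -0.0221, 0.1213]
eef_rot: [0.001, 0.463, 0.886, 0.0]
wrist_force: [-1.5, 0.7, -0.4]
opening: 0.459
grasp_force: 65.3
```

```bash
python3 -m jog '[0,0,0.001,0,0,0,1, 0,0,0.002,0,0,0,1, 0,0,0.002,0,0,0,1]'
python3 - <<'E'
from h import *
p=camera('side');x,y=258,190
cv2.imwrite('pics/f.png',cv2.resize(p['frame'][y-60:y+60,x-50:x+50],(500,600),interpolation=cv2.INTER_CUBIC)[:,:,::-1])
E
```

```text
time_s: 10.38
eef_pos: [0.4694, -0.0222, 0.1212]
eef_rot: [0.001, 0.463, 0.886, 0.0]
wrist_force: [-8.7, 1.9, 19.8]
opening: 0.458
grasp_force: 67.8
```

View pics/f.png

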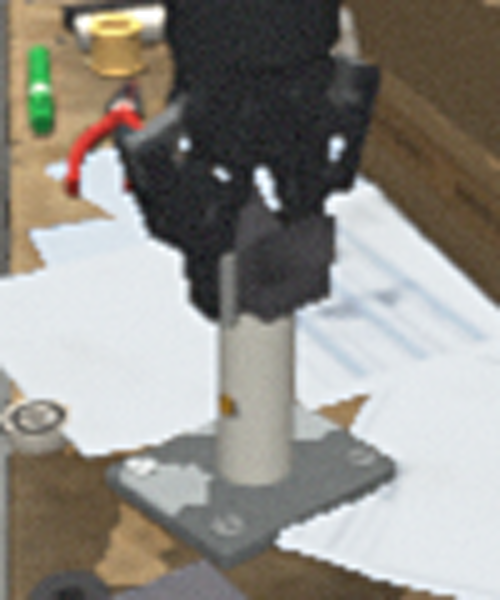

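The tube stands on the plate and the brass button shows in its hole, at about (228,405) in the crop. Next I release it and retreat.

```bash
python3 -m jog '[0,0,-0.002,0,0,0,1, 0,0,-0.002,0,0,0,0.3, 0,0,-0.002,0,0,0,0, 0,0,-0.002,0,0,0,0, 0,0,-0.002,0,0,0,0, 0,0,-0.002,0,0,0,0, 0,0,-0.03,0,0,0,0, 0,0,-0.08,0,0,0,0, 0,0,-0.14,0,0,0,0, 0,0,-0.15,0,0,0,0, 0,0,-0.15,0,0,0,0]'
python3 - <<'E'
from h import *
p=camera('side');x,y=248,220
cv2.imwrite('pics/g.png',cv2.resize(p['frame'][y-120:y+120,x-60:x+60],(400,800)[:1]+(600,),interpolation=cv2.INTER_CUBIC)[:,:,::-1])
E
```

```text
time_s: 11.8
eef_pos: [0.4688, -0.0223, 0.2692]
eef_rot: [0.001, 0.463, 0.886, 0.0]
wrist_force: [-0.8, -0.2, -0.7]
opening: 0.998
grasp_force: 0.0
```

View pics/g.png

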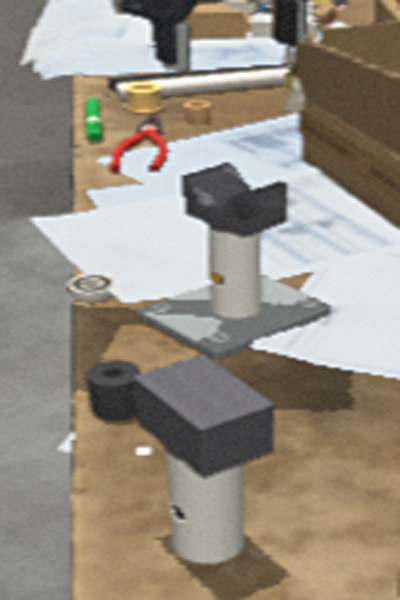

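The V post is seated with the button showing at (217,277), the gripper is clear, and the flat post is where it was.

```bash
python3 -c "from bench import hand_in;print(hand_in())"
```

```text
the job is handed in; nothing more can be done
None
```

The V-notched post is fully down on the stub with the brass button showing through its hole, the gripper is clear, the flat-headed post was not touched, and the job was handed in at about 12 s.

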